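# Refit the access lid of the fume extractor's filter housing

## Robot

A 6-joint arm with a two-finger parallel gripper is mounted at the origin on the work surface; the furniture and walls round the work are solid. World frame = base frame: x ahead of the robot, y to its left, z up, the work surface at z = 0. Lengths are in m, angles in rad, forces in N, time in s.
With the tool pointing down it reaches from about 0.3 to 0.775 m from the base axis. Payload 14.6 kg.
Tool frame: the origin (TCP) lies between the finger pads; the fingertips stand 8 mm ahead of it and the grasp point (between the pads) lies 11 mm behind it (ctrl.tip_reach is the distance from the TCP to the fingertips, in m); y points along the fingers, z is the direction in which the jaws open and shut, and the axes are right-handed (so a half turn about y gives the same grasp; the last joint's range is limited). The gripper opens to 94 mm and grips with 3 to 60 N. Pads are 16 mm wide; open, the fingers measure 119 mm over their backs; the gripper's body (75 mm by 177 mm) begins 78 mm behind the grasp point.
Start: joints at [1.201, 0.3, 1.521, -0, 1.321, -0.067], TCP at [0.164, 0.525, 0.19] pointing down, gripper open.
Joint ranges: [-3.03, 3.03], [-0.79, 2.21], [0.23, 2.52], [-1.04, 4.18], [0, 3.07], [-2.55, 2.55]. Speed limits (rad/s): [2.22, 2.22, 2.57, 3.14, 3.14, 3.14].

## Interface

Orientations are given as [roll, pitch, yaw] about the fixed x, y, z axes, in that order (R = Rz(yaw) Ry(pitch) Rx(roll)).
In Python, from station import ctrl gives the robot as it stands.
- The arm moves only by the tool play_rows, never from a script. Its arguments are lists of equal length, an entry for each row: "twist": the turn, a rotation vector about the world's x, y, z as a fraction of full scale, a list of three; "travel": the shift along the world's x, y, z as a fraction of full scale, a list of three; "grip": the gripper's target within -1 to 1 (shut at 1, half-way at 0, fully open at -1). A call has 1 to 12 rows; each row shifts and turns the commanded pose from where the row before left it; what a row does not reach is not made up. Full scale, the value 1, is 5 cm for a shift and 90 degrees for a turn. A row lasts 1/10 s, in which the tool goes at most 50 mm and 8.59 degrees, less where a joint would pass 70% of its speed; a pose out of reach is approached as far as the arm can. A call with a number of a shift or a turn outside -1 to 1 is refused whole. A call with a gripper value outside its range is refused whole. The fingers move at their own pace and stop on an object; "force" is the grip in N (left out, the last holds). Time passes only in rows, so rows that do not move let the fingers close. It gives the time, the measured TCP pose, the force and the opening at its end, in the units of the state.
- ctrl.get_obs(): the state, without advancing time (a new reading comes with each control period).
- ctrl.camera(name): name is "scene" or "top"; returns a dict with "img" (420x560x3 uint8, red, green, blue), "vfov" (degrees; the focal length in pixels is half the picture's height over the tangent of half this angle, whatever the lens; pixels are square), "cx", "cy" (the principal point, pixels), "rvec" (rotation vector, rad) and "tvec" (3), from world to camera coordinates, as OpenCV has them. Camera axes: x right, y down, z forward; pixel columns grow to the right and rows downward; lengths in m; the calibration is good to about 2 mm. A picture is of the moment at which its call begins. There is no depth.
- ctrl.hand_in(): hands the job in, once; it reports no verdict.
Trained networks look in a picture, given as the dict that the camera call returned (one of the last four; its "shot" number tells which), for a name from the list of things; names that differ only in an ending like _2 or _b are one class to them, and where a whole thing is asked for, a point or a joint stands for the part that bears it (a point fixed in the world has none). Each returns a list of dicts, best first, with "confidence" (0 to 1); they miss things now and then, are a little off and sometimes report something else, mostly with a low value. They report only what shows in the picture. A call takes as long as a camera call.
- ctrl.boxes_of(name, picture): "point" ([column, row] in pixels, amid what is visible of it).
- ctrl.trace(name, picture): "pixels" (420x560 bool, what is visible of it) and "point" ([column, row] in pixels, amid what is visible of it).
The state is a dict: "time_s": time; "qpos": joint angles; "joint_vel": joint speeds; "tau": joint torques, N m; "ee_pos": TCP position; "eef_rot": TCP orientation; "force": force on the tool from outside, world axes, zero at the start; "moment": the same for the moment, N m; "grip_width": finger opening in m.
Only numpy, scipy, OpenCV 4.12 (cv2) and the standard library are available. Lean on these libraries where they do the work, as an engineer would, in place of code of your own. Each camera call takes 0.05 s, during which the arm holds its last target.

## Task

Close the blue filter housing with its aluminium lid: keeping the lid tilted, slide its tongue under the yellow ledge until it just presses on the sprung stop bar in the pocket, then swing the handle end down until the spring catch snaps over it and the lid lies flat on its seat, and let go. Work gently by feel: drive the stop bar back no more than 3.5 mm (8 N), never force the lid against the housing (30 N is too much), and leave the mug, the nut tin and the tape measure where they are.

Things in the scene. Friction and masses are not known exactly. Their poses are not given: they have to be found in the camera images.
- housing: Fixed blue filter housing, 216 x 160 mm, on the bench. Origin: on the bench under the nominal middle of the seated lid; x points from the catch (robot's side) to the ledge, z up. Its grey access frame carries seat, ledge, stop bar and catch as one, bolted in slots: it stands, unmeasured, up to 8 mm fore or aft (x) of the nominal numbers given here, and does not shift in use. Find the stop by feel.
- seat (a point): Nominal middle of the lid seat, at housing (0, 0, 55) mm. Seat rims run along both sides (46 to 63 mm from the middle line) and end at housing x = +52 mm. Cheeks beside the lid leave it 3 mm each side; their tops are 65 mm above the bench. Front wall at x = -77.5 mm, top 61 mm above the bench: with the tongue over 2.5 mm short of the stop bar, the lid lands on it and will not seat.
- ledge (a point): Nominal middle of the yellow ledge's edge, at housing (62, 0, 62) mm, on its under side; it runs along y across the far end, top 66 mm above the bench. Below it is an open pocket, more than 15 mm deeper than the seat, with the stop bar in it.
- stop_bar (a joint): Black sprung bar, 110 mm wide, 20 mm high, across the pocket under the ledge, its face at nominal housing x = +76 mm, from 14 mm below to 6 mm above the seat: how far the tongue has pushed it back (+x), in m; 0 at rest, most 0.008. Spring 1 N at rest + 2 N/mm. The tongue is home when it presses on the bar; more than 0.0035 overloads it. The lid may be left pressing on it.
- lid: Aluminium lid, 0.25 to 0.5 kg, 150 mm (x) x 120 mm (y), plate 4 mm thick, flat on the bench at first. Origin: centre of its under side; +x points to the tongue (last 24 mm, 104 mm wide), z up. Seated: 55 mm above the bench, yaw as the housing. Tilt it 10 to 20 degrees, tongue down, for the hooking: the near end must stay above the catch (its red tab 82 mm above the bench) until the tongue is home.
- lid_handle (a point): Middle of the lid's black handle bar, at lid (-15, 0, 32) mm; bar 14 mm (lid x) x 66 mm (lid y) x 16 mm tall (24 to 40 mm above the lid's under side); the posts, 10 mm thick, stand at lid y = +-26 mm.
- lid_tip (a point): Middle of the tongue's end edge on the under side of the lid, at lid (75, 0, 0) mm.
- lid_near (a point): Middle of the opposite end edge on the under side of the lid, at lid (-75, 0, 0) mm; this is the edge that the catch holds.
- catch (a joint): Spring catch on the robot's side, 36 mm wide: m pushed back to the robot, 0 at rest to 0.011. Nose 5 to 7.5 mm above the seat, 3.5 mm over the seated lid's edge; ramp above it to 74 mm above the bench, 9 mm back in 14 mm of height. The lid's edge coming down pushes it back about 4 mm (1.5 N + 0.3 N/mm), for 3 to 8 N down at that edge; then it springs back to 0 over the lid.
- mug: Black mug, 96 mm tall, origin under its middle; leave it alone.
- nut_tin: Round metal tin of nuts, 86 mm across, 42 mm tall, origin under its middle; leave it alone.
- tape_measure: Orange tape measure, 36 x 90 x 64 mm, origin under its middle; leave it alone.

How it is judged:
On the way, in this order (a step that is already met when the one before it is completed fails the run):
1. the tongue is under the ledge and presses on the stop bar while the lid is still tilted (x of lid_tip in the frame of housing above 0.0655 m and value of joint stop_bar above 0.0003 m and z of lid_tip in the frame of housing between 0.035 and 0.06 m and angle between lid's own z axis and vertical between 0.1 and 0.6 rad), for 0.1 s.
2. the near edge is down on its seat and the catch has sprung back over it (x of lid_tip in the frame of housing above 0.0655 m and z of lid_near in the frame of housing below 0.0575 m and angle between lid's own z axis and vertical below 0.04 rad and value of joint catch below 0.0015 m), for 0.1 s.
At the end, for the whole second after the job is handed in: The lid lies flat (within 0.03 rad) and at rest on its seat, its near edge at most 2.5 mm above the seat, its tongue under the ledge (lid_tip 65.5 to 87 mm along the housing's x), the catch sprung back over its near edge (less than 1.5 mm from rest), and the lid is let go (x of lid_tip in the frame of housing between 0.0655 and 0.087 m and z of lid_tip in the frame of housing below 0.058 m and z of lid_near in the frame of housing between 0.0525 and 0.0575 m and angle between lid's own z axis and vertical below 0.03 rad and value of joint catch below 0.0015 m and linear speed of lid below 0.01 m/s); the robot touches nothing.
It fails at once if the lid is forced against the housing with more than 30 N (contact force between lid and housing above 30 N).
It fails at once if the stop bar is driven back more than 3.5 mm (value of joint stop_bar above 0.0035 m).
It fails at once if the mug, the nut tin or the tape measure is moved more than 20 mm (distance of any of mug, nut_tin, tape_measure from where it was at the start of the episode above 0.02 m).
It also fails if it takes over 58 s, if anything falls off the work surface, if the arm or the gripper's body presses on something with over 40 N, if the wrist force passes 120 N, or if a joint passes its speed limit or range.

## Working session

There is one attempt and no reset: what is moved stays moved. The work goes in short steps, Python scripts to look and compute and a tool call to move; the robot and the scene stay as the last step left them, time stands still between calls to the robot, and variables do not carry over. Pictures are saved under pics/ and viewed, and the job is handed in when it is done.

Besides the shell and the picture viewer there is one more tool, called after ">>>" by a JSON object that holds its "name" and its "arguments", one argument or row to a line. play_rows: Moves the arm, as the interface text tells. Its arguments: {"type":"object","properties":{"twist":{"type":"array"},"travel":{"type":"array"},"grip":{"type":"array"},"force":{"type":"number"}},"required":["twist","travel","grip"]}

```bash
ls; mkdir -p pics; cat > h.py <<'E'
import numpy as np, cv2
from station import ctrl
def K(c):
    f=210/np.tan(np.radians(c['vfov'])/2)
    return np.array([[f,0,c['cx']],[0,f,c['cy']],[0,0,1]])
def proj(c,P):
    P=np.atleast_2d(np.array(P,float))
    return cv2.projectPoints(P,np.array(c['rvec'],float),np.array(c['tvec'],float),K(c),None)[0][:,0]
def back(c,uv,z):
    R=cv2.Rodrigues(np.array(c['rvec'],float))[0];t=np.array(c['tvec'],float).ravel()
    o=-R.T@t
    d=R.T@np.linalg.inv(K(c))@np.array([uv[0],uv[1],1.])
    return o+d*(z-o[2])/d[2]
E
python3 - <<'E'
from h import *
print(ctrl.get_obs())
for n in ("scene","top"):
    c=ctrl.camera(n); cv2.imwrite(f"pics/{n}0.png",c['img'][:,:,::-1])
    R=cv2.Rodrigues(np.array(c['rvec'],float))[0]
    print(n,{k:c[k] for k in c if k!='img'}, -R.T@np.array(c['tvec']).ravel())
    for o in ("housing","lid","lid_handle","ledge","stop_bar","catch","mug","nut_tin","tape_measure"):
        r=ctrl.boxes_of(o,c)
        for x in r[:2]: print(n,o,x['confidence'],x['point'],back(c,x['point'],0.0).round(3))
E
```

```text
pics
{'time_s': 0.0, 'qpos': array([ 1.20141458e+00,  3.00469790e-01,  1.52158771e+00,  4.22621631e-06,
        1.32070160e+00, -6.65979951e-02]), 'joint_vel': array([-0.00142638, -0.00109211, -0.00156057,  0.00131858, -0.00051257,
        0.0015086 ]), 'tau': array([ 1.21761304e-04, -5.31815600e+01, -3.52730441e+01,  7.07505690e-02,
        2.44396337e-02, -5.34458502e-05]), 'ee_pos': array([0.16389578, 0.52471431, 0.18908426]), 'eef_rot': array([-1.57195992e+00,  8.17105702e-05, -3.02784843e-01]), 'force': array([0.56253563, 0.14026709, 0.58338584]), 'moment': array([-0.00555177,  0.01516128,  0.01555153]), 'grip_width': 0.09388062764404713}
scene {'vfov': 44.52706364678805, 'cx': 274.6594479180179, 'cy': 219.78959679674574, 'rvec': array([ 1.9485416 , -1.17201724,  0.59311188]), 'tvec': array([-0.34269552,  0.32765971,  0.82015712]), 'shot': 1} [-0.25103754 -0.51947548  0.75138817]
scene housing 0.93 [283.2, 260.0] [ 0.524 -0.132  0.   ]
scene lid 0.65 [165.7, 231.0] [0.486 0.165 0.   ]
scene lid_handle 0.63 [165.3, 231.5] [0.484 0.164 0.   ]
scene ledge 0.88 [283.3, 261.9] [ 0.51
[... 432 characters left out ...]
065, 'rvec': array([ 2.18029628, -2.17225125,  0.07702213]), 'tvec': array([-0.09238791,  0.59261047,  1.1660328 ]), 'shot': 2} [ 0.4980931  -0.10120027  1.20872535]
top housing 0.77 [303.8, 237.3] [ 0.504 -0.15   0.   ]
top lid 0.68 [185.3, 240.0] [0.495 0.173 0.   ]
top lid_handle 0.93 [189.0, 239.6] [0.496 0.163 0.   ]
top ledge 0.83 [302.5, 240.0] [ 0.496 -0.147  0.   ]
top ledge 0.25 [185.8, 237.7] [0.501 0.172 0.   ]
top catch 0.6 [311.3, 275.2] [ 0.402 -0.171  0.   ]
top mug 0.86 [273.9, 143.3] [ 0.763 -0.068  0.   ]
top nut_tin 0.9 [226.4, 143.9] [0.761 0.064 0.   ]
top tape_measure 0.78 [405.3, 232.7] [ 0.517 -0.426  0.   ]
top tape_measure 0.68 [273.3, 145.3] [ 0.757 -0.066  0.   ]
```

View pics/scene0.png

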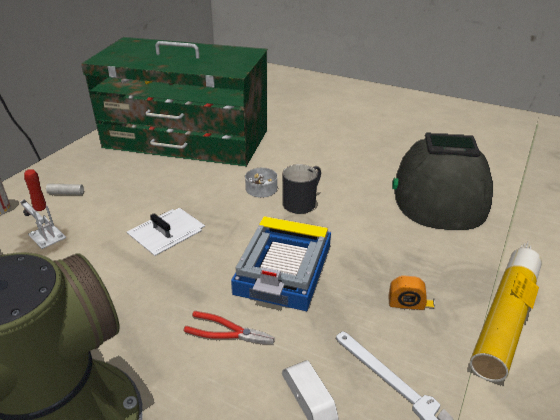

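View pics/top0.png

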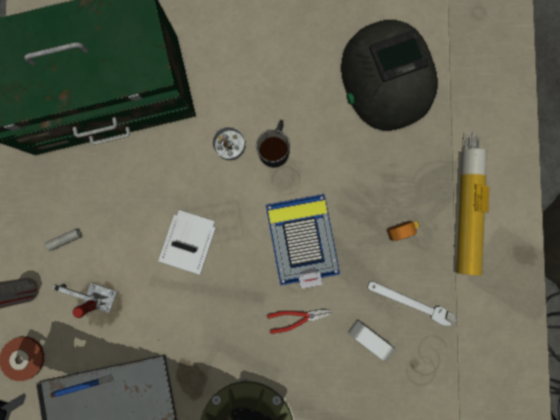

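The scene picture shows the lid, with its black handle, at about (165,231). The blue housing is at (283,260), with the yellow ledge on its far side and the red catch tab at (270,275). The top picture shows the lid at (187,241) and the housing at (303,240). The mug and nut tin stand beyond them. Next I'll enlarge both areas and measure outlines.

```bash
python3 - <<'E'
from h import *
c=ctrl.camera("top"); im=c['img'][:,:,::-1]
a=cv2.resize(im[185:295,145:350],None,fx=3.9,fy=3.9,interpolation=cv2.INTER_CUBIC); cv2.imwrite("pics/topz.png",a)
s=ctrl.camera("scene"); im=s['img'][:,:,::-1]
a=cv2.resize(im[190:320,110:345],None,fx=3.4,fy=3.4,interpolation=cv2.INTER_CUBIC); cv2.imwrite("pics/scz.png",a)
for n,cc in (("top",c),("scene",s)):
  for o in ("lid","lid_handle","housing","ledge","catch","stop_bar"):
    r=ctrl.trace(o,cc)
    for x in r[:2]:
        m=x['pixels'].astype(np.uint8); 
        rr=cv2.minAreaRect(np.argwhere(m)[:,::-1].astype(np.float32))
        print(n,o,x['confidence'],x['point'],m.sum(),np.round(cv2.boxPoints(rr),1).tolist())
    if r: cv2.imwrite(f"pics/m_{n}_{o}.png",r[0]['pixels'].astype(np.uint8)*255)
E
```

```text
top lid 0.9 [185.9, 239.1] 2349 [[157.3000030517578, 260.1000061035156], [174.89999389648438, 207.3000030517578], [216.89999389648438, 221.3000030517578], [199.3000030517578, 274.1000061035156]]
top lid_handle 0.78 [191.0, 238.9] 2451 [[157.1999969482422, 260.3999938964844], [174.89999389648438, 207.3000030517578], [217.8000030517578, 221.60000610351562], [200.10000610351562, 274.70001220703125]]
top housing 0.87 [302.7, 241.1] 5252 [[263.8999938964844, 202.3000030517578], [325.0, 190.89999389648438], [341.79998779296875, 280.5], [280.70001220703125, 291.8999938964844]]
top housing 0.5 [404.1, 231.3] 456 [[385.29998779296875, 227.8000030517578], [417.3999938964844, 217.8000030517578], [421.8999938964844, 232.3000030517578], [389.79998779296875, 242.3000030517578]]
top ledge 0.7 [303.2, 236.8] 5044 [[264.6000061035156, 204.0], [324.70001220703125, 192.89999389648438], [340.8999938964844, 280.20001220703125], [280.79998779296875, 291.29998779296875]]
top catch 0.61 [307.9, 274.4] 143 [[301.20001220703125, 270.70001220703125], [314.3999938964844, 267.3999938964844], [317.0, 278.0], [303
[... 728 characters left out ...]
229.1999969482422], [312.29998779296875, 314.70001220703125]]
scene ledge 0.89 [282.2, 261.3] 6668 [[227.8000030517578, 292.70001220703125], [249.0, 208.0], [333.20001220703125, 229.10000610351562], [312.1000061035156, 313.79998779296875]]
scene catch 0.66 [270.9, 274.6] 327 [[258.0, 282.70001220703125], [261.0, 266.1000061035156], [281.6000061035156, 269.79998779296875], [278.6000061035156, 286.5]]
scene stop_bar 0.68 [297.8, 186.2] 1586 [[282.0, 164.0], [320.0, 164.0], [320.0, 213.0], [282.0, 213.0]]
scene stop_bar 0.56 [297.7, 235.1] 159 [[269.70001220703125, 230.60000610351562], [270.29998779296875, 227.3000030517578], [316.3999938964844, 236.0], [315.70001220703125, 239.39999389648438]]
```

View pics/topz.png

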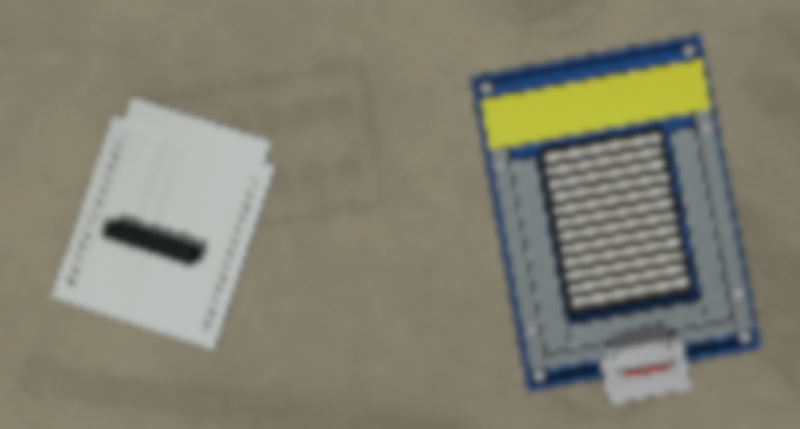

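View pics/scz.png

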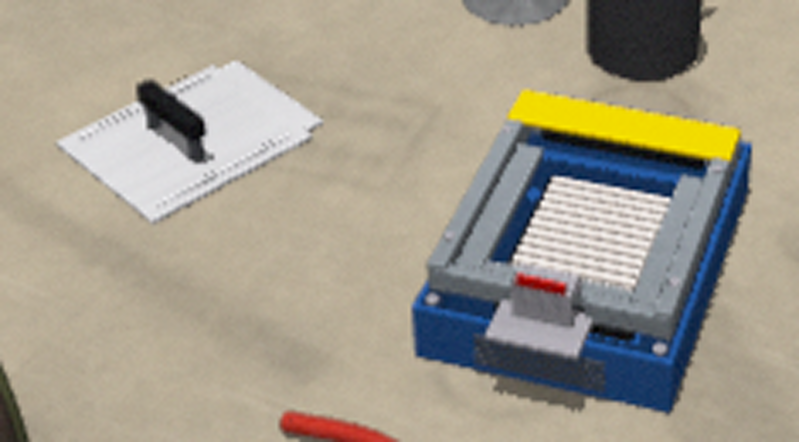

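```bash
cat > fit.py <<'E'
from h import *
from scipy.optimize import minimize
def quad(mask):
    cs,_=cv2.findContours(mask.astype(np.uint8),cv2.RETR_EXTERNAL,cv2.CHAIN_APPROX_NONE)
    return max(cs,key=cv2.contourArea)
def box(x0,x1,y0,y1,z0,z1):
    return np.array([[x,y,z] for x in(x0,x1) for y in(y0,y1) for z in(z0,z1)])/1000.
LID=[box(-75,51,-60,60,0,4),box(51,75,-52,52,0,4),box(-22,-8,-33,33,24,40),box(-20,-10,-31,-21,4,24),box(-20,-10,21,31,4,24)]
LEDGE=lambda x0,x1,w,z0:[box(x0,x1,-w,w,z0,66)]
def render(c,boxes,R,t,roi,ss=6):
    u0,v0,u1,v1=roi
    m=np.zeros(((v1-v0)*ss,(u1-u0)*ss),np.uint8)
    for b in boxes:
        p=proj(c,b@R.T+t)
        p=((p+0.5-[u0,v0])*ss-0.5)
        h=cv2.convexHull((p*16).astype(np.int32))
        cv2.fillConvexPoly(m,h,255,cv2.LINE_AA,4)
    return cv2.resize(m,(u1-u0,v1-v0),interpolation=cv2.INTER_AREA)/255.
def Rz(a): return np.array([[np.cos(a),-np.sin(a),0],[np.sin(a),np.cos(a),0],[0,0,1]])
E
python3 - <<'E'
from fit import *
for n in("top","scene"):
    c=ctrl.camera(n); np.save(f"c_{n}.npy",c,allow_pickle=True)
    im=c['img'].astype(float); r,g,b=im[...,0],im[...,1],im[...,2]
    # lid: network mask
    for x in ctrl.trace("lid",c)[:1]: m=x['pixels']
    roi=(100,180,240,290)
    sub=m[roi[1]:roi[3],roi[0]:roi[2]].astype(float)
    # colour stats
    print(n,'lid px',im[m].mean(0),'bench',im[250:265,215:225].mean((0,1)))
    # soft mask by colour: use b/r ratio saturation + dark handle
    sat=(im.max(2)-im.min(2))/im.max(2); 
    dil=cv2.dilate(m.astype(np.uint8),np.ones((9,9)))>0
    ben=np.median(sat[dil&~m]); li=np.median(sat[m])
    soft=np.clip((ben-sat)/(ben-li),0,1)*dil
    dark=(im.max(2)<90)&dil; soft[dark]=1
    print(ben,li,soft.sum(),m.sum())
    soft2=soft[roi[1]:roi[3],roi[0]:roi[2]]
    for name,target in(("net",sub),("col",soft2)):
        best=None
        for y0 in(-0.2,-.3,-.4):
            f=lambda p:((render(c,LID,Rz(p[2]),[p[0],p[1],0],roi)-target)**2).sum()
            q=minimize(f,[.49,.165,y0],method="Nelder-Mead",options=dict(initial_simplex=[[.49,.165,y0],[.51,.165,y0],[.49,.18,y0],[.49,.165,y0+.1]],xatol=1e-4,fatol=.1))
            if best is None or q.fun<best.fun: best=q
        print(n,name,best.x.round(4),best.fun)
    # ledge yellow
    ym=((r>150)&(g>140)&(b<110)); ym[:, :240]=0; ym[:,350:]=0; ym[:190]=0; ym[290:]=0
    yy=np.clip((np.minimum(r,g)-b)/150,0,1)
    k=quad(ym); rr=cv2.boxPoints(cv2.minAreaRect(k))
    ap=cv2.approxPolyDP(k,4,True)[:,0]
    print('ledge',ym.sum(),ap.tolist()); print(np.array([back(c,p,.066) for p in ap]).round(4).tolist())
E
```

```text
top lid px [170.34096586 173.6498751  170.47127394] bench [131.79333333 126.25333333 107.04666667]
0.183206106870229 0.02127659574468085 2483.909037543465 2402
top net [ 0.4926  0.1668 -0.3188] 41.27291041906959
top col [ 0.492   0.1661 -0.3098] 29.35024168196564
ledge 683 [[324, 201], [269, 211], [270, 220], [326, 212]]
[[0.5973, -0.2, 0.066], [0.5709, -0.0576, 0.066], [0.5476, -0.0604, 0.066], [0.5688, -0.205, 0.066]]
scene lid px [193.37303253 192.81532004 194.93809024] bench [187.02666667 175.39333333 152.60666667]
0.18085106382978725 0.01327433628318584 1999.5492402688835 1906
scene net [ 0.4918  0.1661 -0.3031] 110.02412918108419
scene col [ 0.4906  0.1649 -0.3079] 27.828452474934764
ledge 676 [[259, 223], [318, 236], [327, 229], [265, 216]]
[[0.5423, -0.061, 0.066], [0.5612, -0.1962, 0.066], [0.5932, -0.2036, 0.066], [0.5718, -0.06, 0.066]]
```

```bash
cat > hfit.py <<'E'
from fit import *
cs={n:np.load(f"c_{n}.npy",allow_pickle=True).item() for n in("top","scene")}
roi=(225,180,350,320)
T={}; B={}
for n,c in cs.items():
    im=c['img'].astype(float); r,g,b=im[...,0],im[...,1],im[...,2]
    d=np.minimum(r,g)-b; lev=np.percentile(d[roi[1]:roi[3],roi[0]:roi[2]],99.0); ben=30
    s=np.clip((d-ben)/(lev-ben),0,1); s[d<45]=0
    m=cv2.dilate((((d>100))).astype(np.uint8),np.ones((5,5)))
    s=s*m
    T[n]=s[roi[1]:roi[3],roi[0]:roi[2]]
    print(n,lev,T[n].sum())
    cv2.imwrite(f"pics/yl_{n}.png",cv2.resize((T[n]*255).astype(np.uint8),None,fx=4,fy=4))
def fitl(ns):
    def f(p):
        e=0
        for n in ns: e+=((render(cs[n],[box(0,p[3]*1000,-p[4]*1000,p[4]*1000,62,66)],Rz(p[2]),[p[0],p[1],0],roi)-T[n])**2).sum()
        return e
    p0=np.array([.555,-.13,.15,.028,.072])
    S=[p0]+[p0+np.eye(5)[i]*[.01,.01,.08,.006,.006][i] for i in range(5)]
    q=minimize(f,p0,method="Nelder-Mead",options=dict(initial_simplex=S,xatol=5e-5,fatol=.05,maxiter=800))
    return q
for ns in(["top"],["scene"],["top","scene"]):
    q=fitl(ns); p=q.x
    print(ns,p.round(4),q.fun, 'seat centre frame', (p[:2]-62e-3*np.array([np.cos(p[2]),np.sin(p[2])])).round(4))
E
python3 hfit.py
```

```text
top 128.0 673.3469387755101
scene 220.0 641.9473684210526
['top'] [ 0.5555 -0.1337  0.187   0.0305  0.0733] 3.482712829029171 seat centre frame [ 0.4946 -0.1452]
['scene'] [ 0.555  -0.1347  0.188   0.0291  0.0737] 7.269154672025783 seat centre frame [ 0.4941 -0.1463]
['top', 'scene'] [ 0.5554 -0.1342  0.1871  0.0299  0.0735] 20.587621889497637 seat centre frame [ 0.4945 -0.1457]
```

The two cameras agree to about 1 mm on both poses:
- **Lid:** about (0.4915, 0.1655), yaw -0.309.
- **Ledge edge middle:** about (0.5554, -0.1342), yaw 0.187.

Next I move above the handle with the jaws along the lid's x axis.

>>> {"name": "play_rows", "arguments": {
  "twist": [
    [0,0,-0.0837],
    [0,0,-0.0837],
    [0,0,-0.0837],
    [0,0,-0.0837],
    [0,0,-0.0837],
    [0,0,-0.0837],
    [0,0,-0.0837],
    [0,0,-0.0837],
    [0,0,-0.0837],
    [0,0,-0.0837],
    [0,0,-0.0837],
    [0,0,-0.0837]
  ],
  "travel": [
    [0.522,-0.591,0],
    [0.522,-0.591,0],
    [0.522,-0.591,0],
    [0.522,-0.591,0],
    [0.522,-0.591,0],
    [0.522,-0.591,0],
    [0.522,-0.591,0],
    [0.522,-0.591,0],
    [0.522,-0.591,0],
    [0.522,-0.591,0],
    [0.522,-0.591,0],
    [0.522,-0.591,0]
  ],
  "grip": [0,0,0,0,0,0,0,0,0,0,0,0],
  "force": 40
}}

```text
time_s: 3.1
ee_pos: [0.4781, 0.1689, 0.1898]
eef_rot: [-1.57, 0.0, -1.886]
force: [0.1, 0.5, 0.4]
grip_width: 0.0469
```

>>> {"name": "play_rows", "arguments": {
  "twist": [
    [0,0,0.0035],
    [0,0,0],
    [0,0,0],
    [0,0,0],
    [0,0,0],
    [0,0,0],
    [0,0,0]
  ],
  "travel": [
    [-0.018,0.022,-0.6],
    [0,0,-0.6],
    [0,0,-0.6],
    [0,0,-0.6],
    [0,0,-0.4],
    [0,0,0],
    [0,0,0]
  ],
  "grip": [0,0,0,0,0,0,0]
}}

```text
time_s: 3.8
ee_pos: [0.4766, 0.1716, 0.0503]
eef_rot: [-1.571, 0.0, -1.875]
force: [0.1, 0.2, 0.5]
grip_width: 0.0469
```

```bash
python3 - <<'E'
from h import *
c=ctrl.camera("scene"); im=c['img'][:,:,::-1]
cv2.imwrite("pics/g1.png",cv2.resize(im[120:300,90:330],None,fx=3.3,fy=3.3,interpolation=cv2.INTER_CUBIC))
print(ctrl.get_obs()['ee_pos'])
E
```

```text
[0.47693326 0.17164959 0.0508294 ]
```

View pics/g1.png

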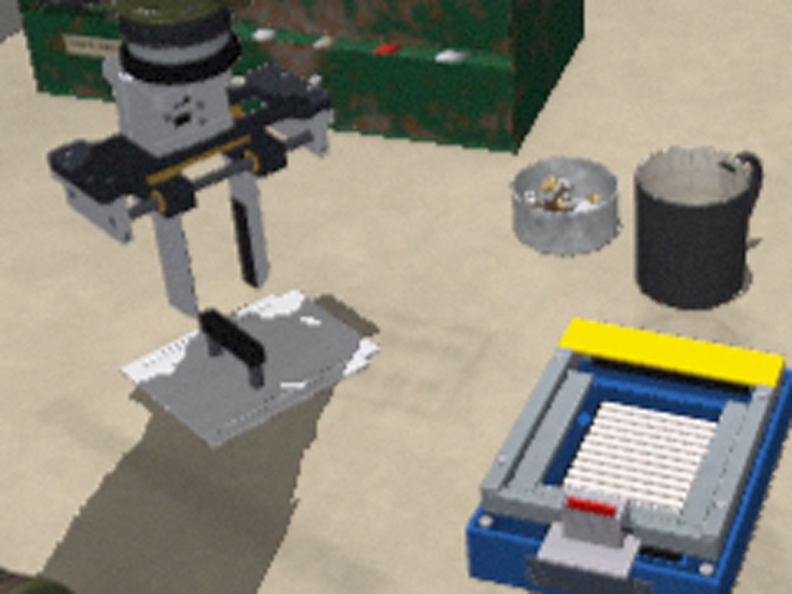

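The fingers straddle the handle bar, which is at about (160,220) in the full picture. I'll go down 30 mm and close.

>>> {"name": "play_rows", "arguments": {
  "twist": [
    [0,0,-0.003],
    [0,0,0],
    [0,0,0],
    [0,0,0],
    [0,0,0],
    [0,0,0],
    [0,0,0],
    [0,0,0],
    [0,0,0]
  ],
  "travel": [
    [0,-0.03,-0.3],
    [0,0,-0.3],
    [0,0,0],
    [0,0,0],
    [0,0,0],
    [0,0,0],
    [0,0,0],
    [0,0,0],
    [0,0,0]
  ],
  "grip": [0,0,0,1,1,1,1,1,1],
  "force": 50
}}

```text
time_s: 4.75
ee_pos: [0.4767, 0.17, 0.0201]
eef_rot: [-1.57, 0.0, -1.88]
force: [0.9, -0.2, 5.0]
grip_width: 0.0131
```

>>> {"name": "play_rows", "arguments": {
  "twist": [
    [0,0,0],
    [0,0,0],
    [0,0,0],
    [0,0,0],
    [0,0,0],
    [0,0,0],
    [0,0,0]
  ],
  "travel": [
    [0,0,0.2],
    [0,0,0.5],
    [0,0,0.7],
    [0,0,0.7],
    [0,0,0.5],
    [0,0,0.2],
    [0,0,0]
  ],
  "grip": [1,1,1,1,1,1,1]
}}

```text
time_s: 5.45
ee_pos: [0.4764, 0.17, 0.1604]
eef_rot: [-1.57, 0.001, -1.88]
force: [-0.2, -0.4, -4.4]
grip_width: 0.013
```

>>> {"name": "play_rows", "arguments": {
  "twist": [
    [0,0,0.0263],
    [0,0,0.0263],
    [0,0,0.0263],
    [0,0,0.0263],
    [0,0,0.0263],
    [0,0,0.0263],
    [0,0,0.0263],
    [0,0,0.0263],
    [0,0,0.0263],
    [0,0,0.0263],
    [0,0,0.0263],
    [0,0,0.0263]
  ],
  "travel": [
    [-0.046,-0.3,0],
    [-0.046,-0.54,0],
    [-0.046,-0.58,0],
    [-0.046,-0.58,0],
    [-0.046,-0.58,0],
    [-0.046,-0.58,0],
    [-0.046,-0.58,0],
    [-0.046,-0.58,0],
    [-0.046,-0.58,0],
    [-0.046,-0.58,0],
    [-0.046,-0.58,0],
    [-0.046,-0.43,0]
  ],
  "grip": [1,1,1,1,1,1,1,1,1,1,1,1]
}}

```text
time_s: 6.65
ee_pos: [0.4476, -0.1557, 0.1578]
eef_rot: [-1.573, 0.002, -1.383]
force: [0.4, 0.1, -3.6]
grip_width: 0.0127
```

```bash
python3 - <<'E'
from h import *
c=ctrl.camera("scene"); im=c['img'][:,:,::-1]
cv2.imwrite("pics/g2.png",cv2.resize(im[120:330,150:400],None,fx=2.8,fy=2.8,interpolation=cv2.INTER_CUBIC))
o=ctrl.get_obs();print(o['time_s'],o['ee_pos'],o['eef_rot'],o['force'],o['moment'],o['grip_width'])
E
```

```text
6.7 [ 0.44741354 -0.15774674  0.15773875] [-1.57377501e+00  8.52086901e-04 -1.38124644e+00] [-1.24036985 -0.52635719 -3.37567079] [-0.19092587  0.17760266  0.01261719] 0.0129045010551697
```

View pics/g2.png

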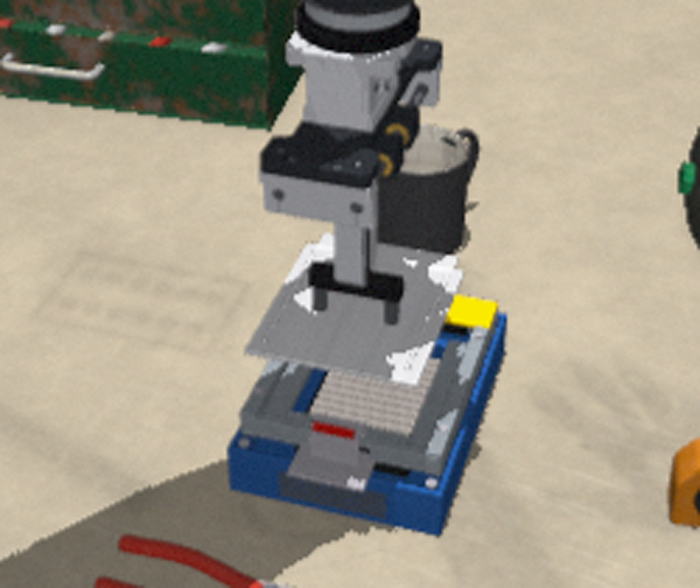

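>>> {"name": "play_rows", "arguments": {
  "twist": [
    [-0.0083,0.0437,0],
    [-0.0083,0.0437,0],
    [-0.0083,0.0437,0],
    [-0.0083,0.0437,0],
    [0,0,0],
    [0,0,0],
    [0,0,0]
  ],
  "travel": [
    [0.02,0.02,-0.1],
    [0,0,-0.1],
    [0,0,-0.1],
    [0,0,-0.1],
    [0,0,0],
    [0,0,0],
    [0,0,0]
  ],
  "grip": [1,1,1,1,1,1,1]
}}

```text
time_s: 7.4
ee_pos: [0.4494, -0.1535, 0.1395]
eef_rot: [-1.849, -0.0, -1.384]
force: [0.4, -0.5, -3.6]
grip_width: 0.013
```

```bash
cat > hfit2.py <<'E'
from fit import *
from scipy.spatial.transform import Rotation as Ro
import sys,time
tag=sys.argv[1]
o=ctrl.get_obs();print(o['time_s'],o['ee_pos'].round(4),o['eef_rot'].round(4),o['force'].round(2),o['moment'].round(3))
Rt=Ro.from_euler('xyz',o['eef_rot']).as_matrix(); 
# tool: y=approach(-lid z), z=jaw (lid x), x -> lid y?
Rl=np.stack([Rt[:,2],np.cross(-Rt[:,1],Rt[:,2]),-Rt[:,1]],1)
t=o['ee_pos']-Rl@np.array([-.015,0,.020])
tip=t+Rl@[.075,0,0]; near=t+Rl@[-.075,0,0]
yaw=.187; E=np.array([.5554,-.1342,0]); RH=Rz(yaw)
fr=lambda p:(RH.T@(np.array(p)-E)*1000+[62,0,0]).round(1)
print('FK tip',fr(tip),'near',fr(near),'tilt',np.degrees(np.arccos(Rl[2,2])).round(2),'yaw',np.arctan2(Rl[1,0],Rl[0,0]).round(4),'roll',np.degrees(np.arcsin(Rl[2,1])).round(2))
for n in("top","scene"):
    c=ctrl.camera(n); im=c['img'][:,:,::-1].copy()
    F=box(0,30,-73.5,73.5,66,66); 
    for b,col in[(LID[0],(0,0,255)),(LID[1],(0,255,0)),(LID[2],(255,0,255))]:
        p=proj(c,b@Rl.T+t); 
        for i in range(8):
            for j in range(i):
                if bin(i^j).count('1')==1: pass
        
    np.save(f"c_{n}.npy",c,allow_pickle=True)
    u=proj(c,[t])[0].astype(int); x0=max(0,min(560-200,u[0]-100)); y0=max(0,min(270,u[1]-75))
    k=4
    big=cv2.resize(im[y0:y0+150,x0:x0+200],None,fx=k,fy=k,interpolation=cv2.INTER_CUBIC)
    def ln(P,col):
        q=((proj(c,P)+.5-[x0,y0])*k-.5).round().astype(int)
        cv2.polylines(big,[q.reshape(-1,1,2)],True,col,1,cv2.LINE_AA)
    Z=.004
    L=np.array([[-75,-60],[51,-60],[51,-52],[75,-52],[75,52],[51,52],[51,60],[-75,60]])/1000.
    ln(np.c_[L,np.full(8,Z)]@Rl.T+t,(0,0,255)); ln(np.c_[L,np.zeros(8)]@Rl.T+t,(0,160,0))
    G=np.array([[0,-.0735,.066],[.030,-.0735,.066],[.030,.0735,.066],[0,.0735,.066]]); ln(G@RH.T+E,(255,0,255))
    S=np.array([[-.114-.0255,-.063,.065],[-.01,-.063,.065],[-.01,.063,.065],[-.114-.0255,.063,.065]]); ln(S@RH.T+E,(255,255,0))
    cv2.imwrite(f"pics/{tag}_{n}.png",big)
E
python3 hfit2.py a
```

```text
7.4 [ 0.4494 -0.1535  0.1395] [-1.8490e+00 -1.0000e-04 -1.3841e+00] [ 0.38 -0.53 -3.58] [-0.024 -0.278 -0.031]
FK tip [35.4  0.7 95.6] near [-108.9    0.7  136.8] tilt 15.94 yaw 0.1867 roll -0.0
```

View pics/a_top.png

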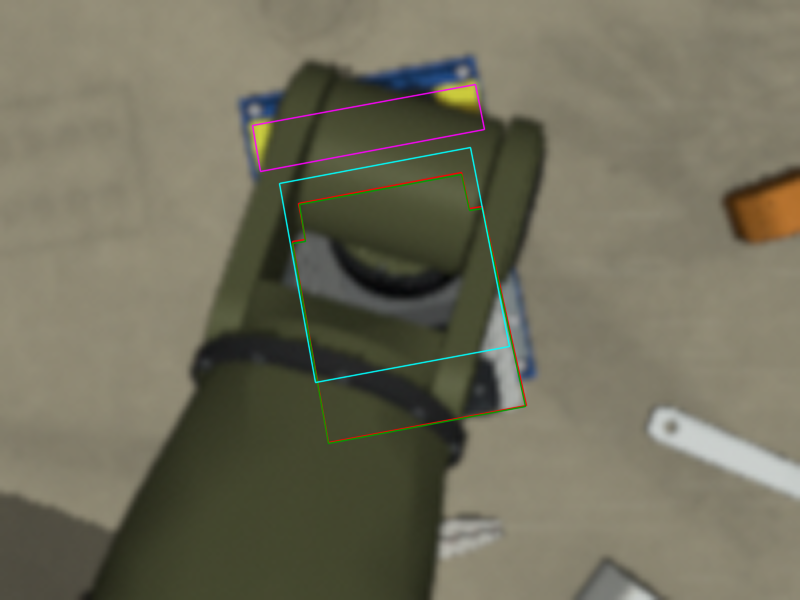

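View pics/a_scene.png

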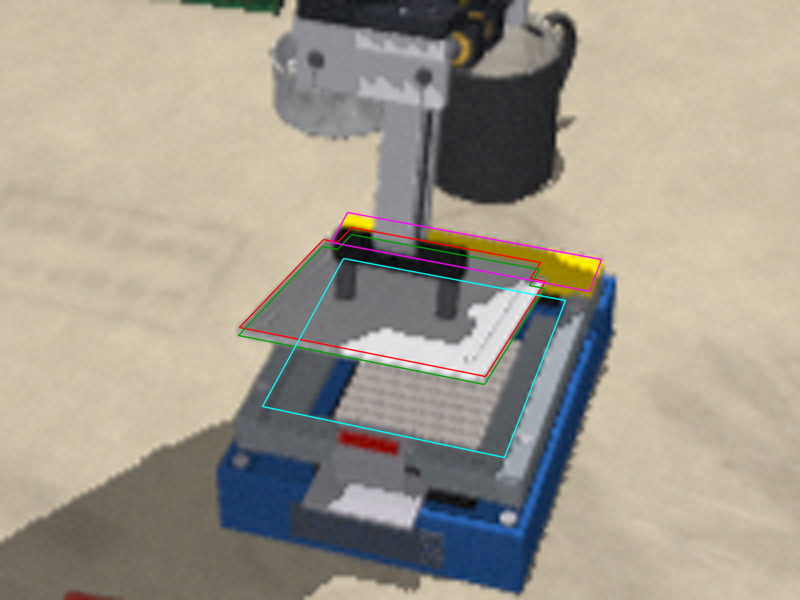

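The forward-kinematics outline matches the held lid in the scene picture to within about 1 pixel. The tip is at frame x 35, y 0.7, z 96 mm. I'll descend to the hooking line.

>>> {"name": "play_rows", "arguments": {
  "twist": [
    [0,0,0],
    [0,0,0],
    [0,0,0],
    [0,0,0],
    [0,0,0],
    [0,0,0],
    [0,0,0]
  ],
  "travel": [
    [0.002,-0.012,-0.1],
    [0,0,-0.2],
    [0,0,-0.2],
    [0,0,-0.1],
    [0,0,-0.05],
    [0,0,0],
    [0,0,0]
  ],
  "grip": [1,1,1,1,1,1,1]
}}

```text
time_s: 8.2
ee_pos: [0.45, -0.1542, 0.1073]
eef_rot: [-1.85, -0.0, -1.384]
force: [-0.2, 0.5, -4.0]
grip_width: 0.0127
```

```bash
python3 hfit2.py b
```

```text
8.2 [ 0.45   -0.1542  0.1073] [-1.8499e+00 -4.0000e-04 -1.3839e+00] [-0.17  0.48 -4.01] [-0.01  -0.247  0.039]
FK tip [35.7 -0.  63.3] near [-108.5    0.   104.6] tilt 15.99 yaw 0.1868 roll -0.02
```

View pics/b_scene.png

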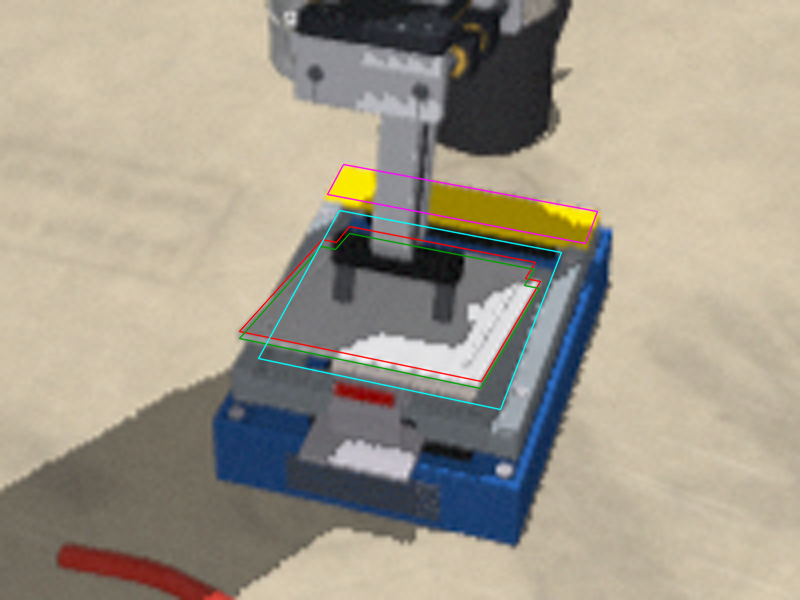

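The lid sits inside the cheek line and clear of the ledge and the red tab (365,393). I'll slide it along its own plane.

>>> {"name": "play_rows", "arguments": {
  "twist": [
    [0,0,0],
    [0,0,0],
    [0,0,0],
    [0,0,0],
    [0,0,0],
    [0,0,0],
    [0,0,0]
  ],
  "travel": [
    [0.0983,0.0186,-0.0287],
    [0.0983,0.0186,-0.0287],
    [0.0983,0.0186,-0.0287],
    [0.0983,0.0186,-0.0287],
    [0.0983,0.0186,-0.0287],
    [0,0,0],
    [0,0,0]
  ],
  "grip": [1,1,1,1,1,1,1]
}}

```text
time_s: 9.0
ee_pos: [0.4744, -0.1494, 0.0998]
eef_rot: [-1.851, -0.0, -1.384]
force: [0.0, -0.0, -4.2]
grip_width: 0.0131
```

```bash
python3 hfit2.py c
```

```text
9.0 [ 0.4744 -0.1494  0.0998] [-1.8506e+00 -1.0000e-04 -1.3838e+00] [ 0.03 -0.02 -4.22] [-0.023 -0.304  0.018]
FK tip [60.5  0.1 55.8] near [-83.7   0.1  97.2] tilt 16.03 yaw 0.187 roll -0.01
```

View pics/c_scene.png

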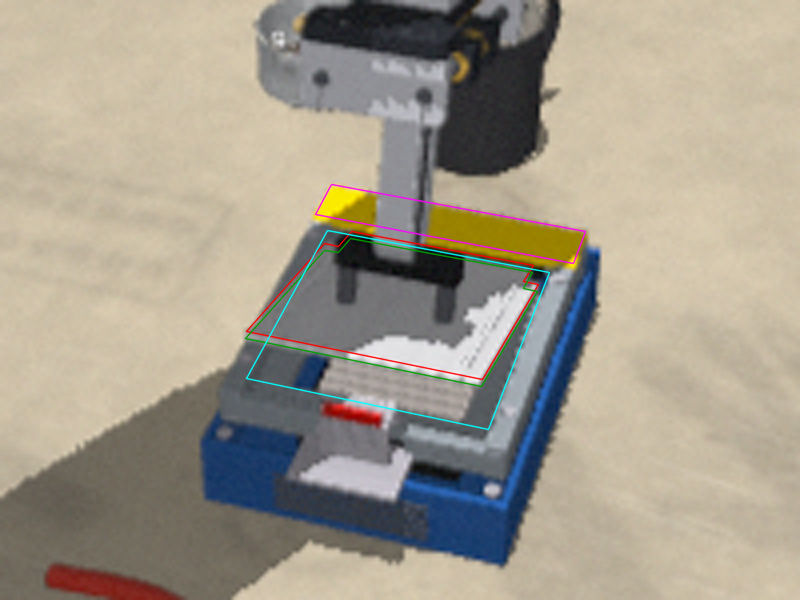

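No contact forces so far. The baseline is about (0, 0, -4.2) N. I'll go 9 mm further.

>>> {"name": "play_rows", "arguments": {
  "twist": [
    [0,0,0],
    [0,0,0],
    [0,0,0],
    [0,0,0],
    [0,0,0]
  ],
  "travel": [
    [0.059,0.0112,-0.02],
    [0.059,0.0112,-0.02],
    [0.059,0.0112,-0.02],
    [0,0,0],
    [0,0,0]
  ],
  "grip": [1,1,1,1,1]
}}

```text
time_s: 9.6
ee_pos: [0.4832, -0.1478, 0.0969]
eef_rot: [-1.85, -0.0, -1.384]
force: [0.7, -0.6, -3.3]
grip_width: 0.013
```

```bash
cat > st.py <<'E'
from h import *
from scipy.spatial.transform import Rotation as Ro
o=ctrl.get_obs()
Rt=Ro.from_euler('xyz',o['eef_rot']).as_matrix()
Rl=np.stack([Rt[:,2],np.cross(-Rt[:,1],Rt[:,2]),-Rt[:,1]],1)
t=o['ee_pos']-Rl@np.array([-.015,0,.020])
c,s=np.cos(.187),np.sin(.187); RH=np.array([[c,-s,0],[s,c,0],[0,0,1]])
fr=lambda p:(RH.T@(np.array(p)-[.5554,-.1342,0])*1000+[62,0,0]).round(2)
print(o['time_s'],'tip',fr(t+Rl@[.075,0,0]),'near',fr(t+Rl@[-.075,0,0]),'tilt',np.degrees(np.arctan2(-Rl[2,0],Rl[2,2])).round(2),'F',(RH.T@o['force']).round(2),'M',(RH.T@o['moment']).round(3),'g',round(o['grip_width'],4))
E
python3 st.py
```

```text
9.6 tip [6.954e+01 6.000e-02 5.281e+01] near [-7.463e+01  8.000e-02  9.421e+01] tilt 16.02 F [ 0.54 -0.75 -3.31] M [-0.056 -0.27   0.025] g 0.013
```

>>> {"name": "play_rows", "arguments": {
  "twist": [
    [0,0,0],
    [0,0,0],
    [0,0,0],
    [0,0,0]
  ],
  "travel": [
    [0.0295,0.0056,-0.01],
    [0.0295,0.0056,-0.01],
    [0,0,0],
    [0,0,0]
  ],
  "grip": [1,1,1,1]
}}

```text
time_s: 10.0
ee_pos: [0.4862, -0.1473, 0.0959]
eef_rot: [-1.85, -0.0, -1.384]
force: [-0.4, -0.7, -3.8]
grip_width: 0.0131
```

```bash
python3 st.py
```

```text
10.0 tip [7.253e+01 2.000e-02 5.188e+01] near [-7.164e+01  6.000e-02  9.328e+01] tilt 16.02 F [-0.57 -0.6  -3.77] M [-0.122 -0.234 -0.021] g 0.0131
```

>>> {"name": "play_rows", "arguments": {
  "twist": [
    [0,0,0],
    [0,0,0],
    [0,0,0]
  ],
  "travel": [
    [0.02,0.0037,-0.006],
    [0,0,0],
    [0,0,0]
  ],
  "grip": [1,1,1]
}}

```text
time_s: 10.3
ee_pos: [0.4871, -0.1471, 0.0957]
eef_rot: [-1.851, -0.0, -1.384]
force: [-0.6, -0.9, -3.3]
grip_width: 0.013
```

```bash
python3 st.py
```

```text
10.3 tip [7.347e+01 4.000e-02 5.160e+01] near [-7.070e+01  7.000e-02  9.301e+01] tilt 16.03 F [-0.74 -0.77 -3.35] M [-0.069  0.03  -0.012] g 0.013
```

>>> {"name": "play_rows", "arguments": {
  "twist": [
    [0,0,0],
    [0,0,0]
  ],
  "travel": [
    [0.014,0.0026,-0.004],
    [0,0,0]
  ],
  "grip": [1,1]
}}

```text
time_s: 10.5
ee_pos: [0.4878, -0.147, 0.0955]
eef_rot: [-1.851, -0.0, -1.384]
force: [-2.3, -0.1, -2.3]
grip_width: 0.0124
```

```bash
python3 st.py
```

```text
10.5 tip [7.414e+01 1.000e-02 5.141e+01] near [-7.002e+01  4.000e-02  9.285e+01] tilt 16.04 F [-2.31  0.31 -2.28] M [-0.021  0.248 -0.011] g 0.0124
```

>>> {"name": "play_rows", "arguments": {
  "twist": [
    [0,0,0]
  ],
  "travel": [
    [0,0,0]
  ],
  "grip": [1]
}}

```text
time_s: 10.6
ee_pos: [0.4878, -0.147, 0.0955]
eef_rot: [-1.851, -0.0, -1.384]
force: [-2.6, -0.5, -3.1]
grip_width: 0.0129
```

```bash
python3 st.py
```

```text
10.6 tip [7.416e+01 2.000e-02 5.142e+01] near [-7.001e+01  5.000e-02  9.284e+01] tilt 16.03 F [-2.63  0.02 -3.08] M [-0.039  0.304  0.023] g 0.0129
```

Contact: about -2.5 N along x at tip 74.2 mm. The model predicted 74.9 mm, so this fits the stop bar. I'll press slightly more.

>>> {"name": "play_rows", "arguments": {
  "twist": [
    [0,0,0],
    [0,0,0],
    [0,0,0]
  ],
  "travel": [
    [0.013,0.0025,-0.002],
    [0,0,0],
    [0,0,0]
  ],
  "grip": [1,1,1]
}}

```text
time_s: 10.9
ee_pos: [0.4884, -0.1468, 0.0954]
eef_rot: [-1.851, -0.0, -1.384]
force: [-4.8, -1.2, -1.2]
grip_width: 0.013
```

```bash
python3 st.py; python3 hfit2.py d
```

```text
10.9 tip [7.484e+01 3.000e-02 5.132e+01] near [-6.933e+01  7.000e-02  9.274e+01] tilt 16.03 F [-4.91 -0.34 -1.23] M [-0.049  0.496 -0.027] g 0.013
10.9 [ 0.4884 -0.1468  0.0954] [-1.8506e+00 -2.0000e-04 -1.3840e+00] [-4.76 -1.25 -1.23] [-0.14   0.478 -0.027]
FK tip [74.8  0.  51.3] near [-69.3   0.1  92.7] tilt 16.03 yaw 0.1868 roll -0.01
```

View pics/d_scene.png

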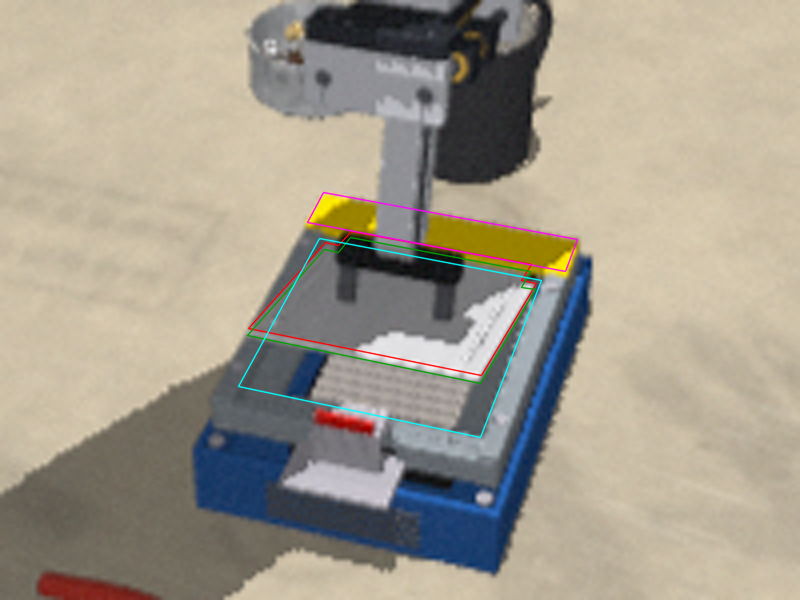

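Pressing at about 4.9 N, roughly 1.5–2 mm of bar travel, with the lid still tilted 16°. Next I swing down to about 8°, pivoting about the tip.

>>> {"name": "play_rows", "arguments": {
  "twist": [
    [0.0041,-0.0218,0],
    [0.0041,-0.0218,0],
    [0,0,0]
  ],
  "travel": [
    [-0.0282,-0.0053,-0.048],
    [-0.0282,-0.0053,-0.048],
    [0,0,0]
  ],
  "grip": [1,1,1]
}}

```text
time_s: 11.3
ee_pos: [0.4853, -0.1474, 0.0904]
eef_rot: [-1.78, -0.0, -1.384]
force: [-1.6, 0.4, -4.7]
grip_width: 0.0128
```

```bash
python3 st.py
```

```text
11.3 tip [7.452e+01 3.000e-02 5.218e+01] near [-72.21   0.11  83.34] tilt 11.99 F [-1.5   0.66 -4.67] M [-0.057  0.185  0.051] g 0.0128
```

>>> {"name": "play_rows", "arguments": {
  "twist": [
    [0.0041,-0.0218,0],
    [0.0041,-0.0218,0],
    [0,0,0],
    [0,0,0]
  ],
  "travel": [
    [-0.0187,-0.0035,-0.0498],
    [-0.0187,-0.0035,-0.0498],
    [0,0,0],
    [0,0,0]
  ],
  "grip": [1,1,1,1]
}}

```text
time_s: 11.7
ee_pos: [0.4839, -0.1477, 0.0858]
eef_rot: [-1.712, -0.0, -1.384]
force: [-2.7, -0.9, -5.3]
grip_width: 0.0129
```

```bash
python3 st.py
```

```text
11.7 tip [7.552e+01 1.000e-02 5.329e+01] near [-7.298e+01  6.000e-02  7.442e+01] tilt 8.1 F [-2.81 -0.35 -5.32] M [0.019 0.529 0.028] g 0.0129
```

>>> {"name": "play_rows", "arguments": {
  "twist": [
    [0.0041,-0.0218,0],
    [0.0041,-0.0218,0],
    [0,0,0],
    [0,0,0]
  ],
  "travel": [
    [-0.0201,-0.0038,-0.0514],
    [-0.0201,-0.0038,-0.0514],
    [0,0,0],
    [0,0,0]
  ],
  "grip": [1,1,1,1]
}}

```text
time_s: 12.1
ee_pos: [0.482, -0.148, 0.0807]
eef_rot: [-1.642, -0.0, -1.384]
force: [-3.4, -0.7, -2.6]
grip_width: 0.0128
```

```bash
python3 st.py
```

```text
12.1 tip [7.562e+01 5.000e-02 5.430e+01] near [-7.400e+01  6.000e-02  6.502e+01] tilt 4.1 F [-3.46 -0.04 -2.63] M [-0.011  0.698 -0.038] g 0.0128
```

>>> {"name": "play_rows", "arguments": {
  "twist": [
    [0.0021,-0.0109,0],
    [0.0021,-0.0109,0],
    [0,0,0],
    [0,0,0]
  ],
  "travel": [
    [-0.0085,-0.0016,-0.0262],
    [-0.0085,-0.0016,-0.0262],
    [0,0,0],
    [0,0,0]
  ],
  "grip": [1,1,1,1]
}}

```text
time_s: 12.5
ee_pos: [0.4812, -0.1483, 0.078]
eef_rot: [-1.606, -0.001, -1.384]
force: [-1.3, 0.7, -1.3]
grip_width: 0.0128
```

```bash
python3 st.py
```

```text
12.5 tip [ 7.568e+01 -7.000e-02  5.481e+01] near [-7.422e+01 -2.000e-02  6.010e+01] tilt 2.02 F [-1.19  0.95 -1.33] M [-0.057  0.51  -0.009] g 0.0128
```

>>> {"name": "play_rows", "arguments": {
  "twist": [
    [0.0021,-0.0109,0],
    [0.0021,-0.0109,0],
    [0,0,0],
    [0,0,0]
  ],
  "travel": [
    [-0.0075,-0.0014,-0.0265],
    [-0.0075,-0.0014,-0.0265],
    [0,0,0],
    [0,0,0]
  ],
  "grip": [1,1,1,1]
}}

```text
time_s: 12.9
ee_pos: [0.4801, -0.1484, 0.0751]
eef_rot: [-1.572, -0.0, -1.384]
force: [-4.8, -1.2, 0.0]
grip_width: 0.013
```

```bash
python3 st.py; python3 hfit2.py e
```

```text
12.9 tip [7.533e+01 1.000e-02 5.503e+01] near [-7.467e+01  5.000e-02  5.519e+01] tilt 0.06 F [-4.99 -0.31  0.04] M [-0.072  0.882  0.031] g 0.013
12.9 [ 0.4801 -0.1484  0.0751] [-1.5719e+00 -2.0000e-04 -1.3841e+00] [-4.84 -1.24  0.04] [-0.234  0.854  0.031]
FK tip [75.3  0.  55. ] near [-74.7   0.1  55.2] tilt 0.06 yaw 0.1867 roll -0.01
```

View pics/e_scene.png

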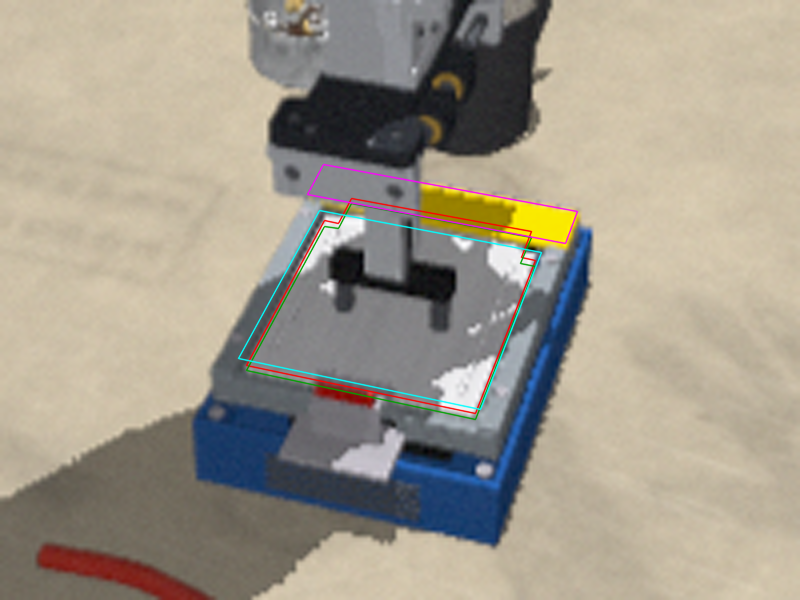

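```bash
python3 - <<'E'
from h import *
c=np.load("c_scene.npy",allow_pickle=True).item(); im=c['img'][:,:,::-1]
u=proj(c,[[.42,-.16,.06]])[0]; print(u)
x,y=int(u[0]),int(u[1])
cv2.imwrite("pics/z1.png",cv2.resize(im[y-35:y+30,x-45:x+45],None,fx=8,fy=8,interpolation=cv2.INTER_CUBIC))
E
```

```text
[272.32841397 271.80660281]
```

View pics/z1.png

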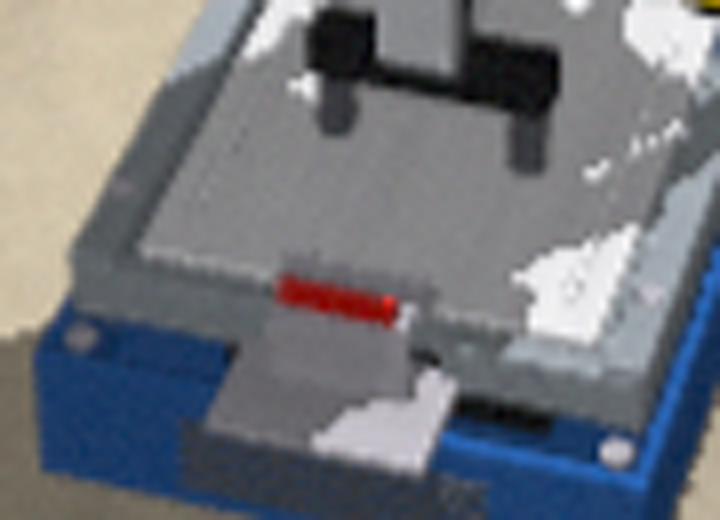

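>>> {"name": "play_rows", "arguments": {
  "twist": [
    [0.0005,-0.0028,0],
    [0.0005,-0.0028,0],
    [0,0,0]
  ],
  "travel": [
    [-0.005,-0.001,-0.01],
    [-0.005,-0.001,-0.01],
    [0,0,0]
  ],
  "grip": [1,1,1]
}}

```text
time_s: 13.3
ee_pos: [0.4803, -0.1484, 0.0751]
eef_rot: [-1.561, -0.001, -1.384]
force: [-5.5, 1.5, 8.9]
grip_width: 0.013
```

```bash
python3 st.py
```

```text
13.3 tip [ 7.573e+01 -4.000e-02  5.592e+01] near [-7.427e+01 -2.000e-02  5.448e+01] tilt -0.55 F [-5.11  2.51  8.91] M [ 0.435  0.995 -0.021] g 0.013
```

```bash
python3 hfit2.py f; python3 - <<'E'
from h import *
c=np.load("c_scene.npy",allow_pickle=True).item(); im=c['img'][:,:,::-1]
x,y=272,272
cv2.imwrite("pics/z2.png",cv2.resize(im[y-35:y+30,x-45:x+45],None,fx=8,fy=8,interpolation=cv2.INTER_CUBIC))
c=ctrl.camera("top"); im=c['img'][:,:,::-1]
u=proj(c,[[.43,-.16,.06]])[0]; x,y=int(u[0]),int(u[1])
cv2.imwrite("pics/z2t.png",cv2.resize(im[y-35:y+30,x-45:x+45],None,fx=8,fy=8,interpolation=cv2.INTER_CUBIC))
E
```

```text
13.3 [ 0.4803 -0.1484  0.0751] [-1.5612e+00 -7.0000e-04 -1.3839e+00] [-5.49  1.51  8.91] [ 0.242  1.059 -0.021]
FK tip [75.7 -0.  55.9] near [-74.3  -0.   54.5] tilt 0.55 yaw 0.1869 roll -0.04
```

View pics/z2.png

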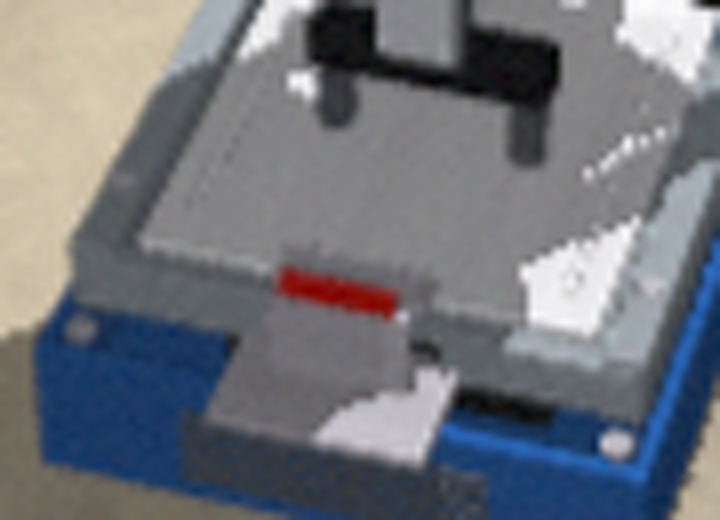

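View pics/z2t.png

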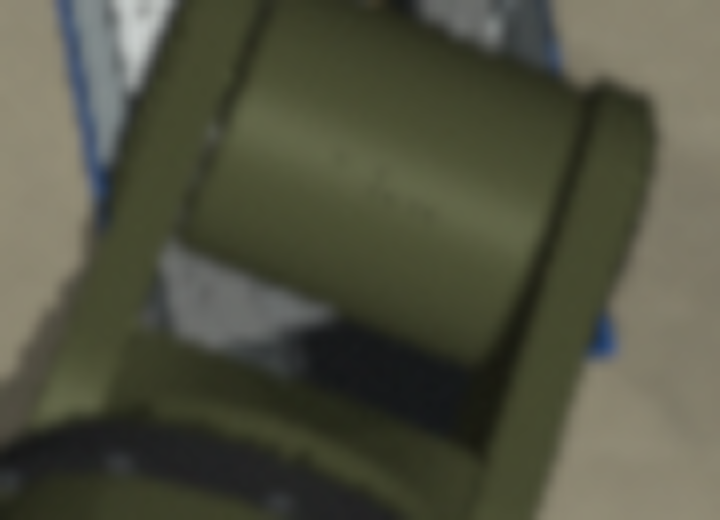

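```bash
cat > red.py <<'E'
from h import *
def red(im,tag):
    im=im.astype(float); s=im[255:300,250:295]
    w=np.clip(s[...,0]-np.maximum(s[...,1],s[...,2])-40,0,None)
    w=(w>25).astype(float)
    v,u=np.mgrid[255:300,250:295]
    print(tag,w.sum(),(u*w).sum()/w.sum(),(v*w).sum()/w.sum())
if __name__=="__main__":
    red(cv2.imread("pics/scene0.png")[:,:,::-1],'init')
    c=ctrl.camera("scene"); red(c['img'],'now')
    p=np.array([.5554,-.1342,0])+np.array([np.cos(.187),np.sin(.187),0])*(-.14)+[0,0,.08]
    print(proj(c,[p,p-np.array([.0039,.0007,0])]))
E
python3 red.py; ls pics
```

```text
init 50.0 268.46 272.92
now 46.0 268.67391304347825 273.10869565217394
[[271.90100782 264.93704966]
 [271.27777734 266.21539792]]
a_scene.png
a_top.png
b_scene.png
b_top.png
c_scene.png
c_top.png
d_scene.png
d_top.png
e_scene.png
e_top.png
f_scene.png
f_top.png
g1.png
g2.png
m_scene_catch.png
m_scene_housing.png
m_scene_ledge.png
m_scene_lid.png
m_scene_lid_handle.png
m_scene_stop_bar.png
m_top_catch.png
m_top_housing.png
m_top_ledge.png
m_top_lid.png
m_top_lid_handle.png
scene0.png
scz.png
top0.png
topz.png
yl_scene.png
yl_top.png
z1.png
z2.png
z2t.png
```

The red tab is within 0.3 px of where it was at rest. A catch pushed back 4 mm would show about 1.4 px, so it looks sprung back. I'll relieve the load and let go.

>>> {"name": "play_rows", "arguments": {
  "twist": [
    [-0.0005,0.0028,0],
    [-0.0005,0.0028,0],
    [0,0,0],
    [0,0,0]
  ],
  "travel": [
    [-0.004,-0.001,0.006],
    [-0.004,-0.001,0.006],
    [0,0,0],
    [0,0,0]
  ],
  "grip": [1,1,1,1]
}}

```text
time_s: 13.9
ee_pos: [0.4799, -0.1485, 0.0751]
eef_rot: [-1.57, -0.001, -1.384]
force: [2.0, 3.2, 4.8]
grip_width: 0.0127
```

```bash
python3 st.py; python3 red.py
```

```text
13.9 tip [ 7.518e+01 -5.000e-02  5.513e+01] near [-7.482e+01 -3.000e-02  5.504e+01] tilt -0.03 F [2.59 2.73 4.75] M [ 0.325 -0.38  -0.005] g 0.0127
init 50.0 268.46 272.92
now 48.0 268.9791666666667 273.125
[[271.90100782 264.93704966]
 [271.27777734 266.21539792]]
```

Forces are now small: the lid is flat and the near edge is at 55.0 mm by FK. Opening the gripper.

>>> {"name": "play_rows", "arguments": {
  "twist": [
    [0,0,0],
    [0,0,0],
    [0,0,0],
    [0,0,0],
    [0,0,0],
    [0,0,0]
  ],
  "travel": [
    [0,0,0],
    [0,0,0],
    [0,0,0],
    [0,0,0],
    [0,0,0],
    [0,0,0]
  ],
  "grip": [0.6,0.3,0,0,0,0]
}}

```text
time_s: 14.55
ee_pos: [0.4793, -0.1486, 0.0747]
eef_rot: [-1.572, -0.0, -1.384]
force: [0.1, -0.3, -0.1]
grip_width: 0.0471
```

>>> {"name": "play_rows", "arguments": {
  "twist": [
    [0,0,0],
    [0,0,0],
    [0,0,0],
    [0,0,0],
    [0,0,0],
    [0,0,0],
    [0,0,0],
    [0,0,0],
    [0,0,0],
    [0,0,0]
  ],
  "travel": [
    [0,0,0.1],
    [0,0,0.4],
    [0,0,0.6],
    [0,0,0.6],
    [0,0.3,0.8],
    [0,0.8,0.5],
    [0,0.8,0],
    [0,0.8,0],
    [0,0.8,0],
    [0,0.8,0]
  ],
  "grip": [0,0,0,0,0,0,0,0,0,0]
}}

```text
time_s: 15.55
ee_pos: [0.479, 0.068, 0.2254]
eef_rot: [-1.571, -0.0, -1.384]
force: [0.5, -0.4, -0.2]
grip_width: 0.0472
```

>>> {"name": "play_rows", "arguments": {
  "twist": [
    [0,0,0],
    [0,0,0],
    [0,0,0],
    [0,0,0],
    [0,0,0],
    [0,0,0]
  ],
  "travel": [
    [0,0.8,0],
    [0,0.8,0],
    [0,0.8,0],
    [0,0.5,0],
    [0,0,0],
    [0,0,0]
  ],
  "grip": [0,0,0,0,0,0]
}}

```text
time_s: 16.15
ee_pos: [0.4792, 0.2114, 0.2249]
eef_rot: [-1.572, -0.0, -1.383]
force: [0.6, -0.6, 0.5]
grip_width: 0.0471
```

```bash
cat > chk.py <<'E'
from fit import *
from scipy.spatial.transform import Rotation as Ro
import red
S=ctrl.camera("scene"); T=ctrl.camera("top")
red.red(S['img'],'now')
a=S['img'][190:320,215:350,::-1]; b=T['img'][185:300,250:360,::-1]
cv2.imwrite("pics/fin_s.png",cv2.resize(a,None,fx=4.4,fy=4.4,interpolation=cv2.INTER_CUBIC))
cv2.imwrite("pics/fin_t.png",cv2.resize(b,None,fx=5,fy=5,interpolation=cv2.INTER_CUBIC))
print(ctrl.get_obs()['time_s'],ctrl.get_obs()['ee_pos'],ctrl.get_obs()['force'])
for n,c in(("top",T),("scene",S)):
    for o in("mug","nut_tin","tape_measure"):
        r=ctrl.boxes_of(o,c); print(n,o,[(x['confidence'],x['point']) for x in r[:1]])
E
python3 chk.py
```

```text
now 51.0 268.45098039215685 272.88235294117646
16.25 [0.47942456 0.21055252 0.22497466] [0.41901501 0.43610773 0.68336234]
top mug [(0.8, [271.7, 144.7])]
top nut_tin [(0.91, [225.7, 147.8])]
top tape_measure [(0.76, [403.1, 231.5])]
scene mug [(0.59, [297.4, 188.4])]
scene nut_tin [(0.61, [261.8, 182.0])]
scene tape_measure [(0.74, [409.1, 293.8])]
```

View pics/fin_s.png

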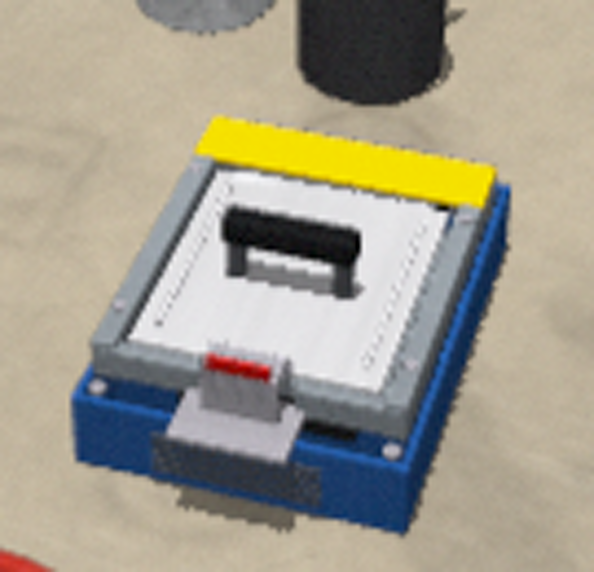

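View pics/fin_t.png

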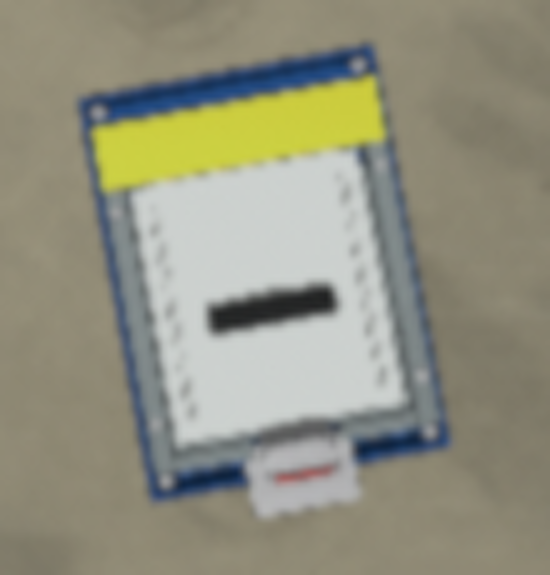

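The scene crop shows the lid lying inside the cheeks, with the tongue end under the yellow ledge and the catch nose over the near edge at (245,350). The top crop agrees. One numeric check of the near edge height before handing in.

```bash
python3 - <<'E'
from fit import *
S=ctrl.camera("scene"); T=ctrl.camera("top")
E=np.array([.5554,-.1342,0]);ya=.187
m={}
for n,c in(("scene",S),("top",T)):
    im=c['img'].astype(float); mx=im.max(2); sat=(mx-im.min(2))/mx
    m[n]=((sat<.06)&(mx>(205 if n=="scene" else 165)))
    # keep
for n,c in(("scene",S),("top",T)):
  # find near edge row along lines at lid y=+-40 : sample brightness along x at z=59mm
  im=c['img'].astype(np.float32).mean(2)
  for y in(-45,-30,30,45):
    xs=np.arange(-90,-55,.5)/1000-.062
    P=np.c_[xs,np.full_like(xs,y/1000),np.full_like(xs,.059)]@Rz(ya).T+E
    u=proj(c,P).astype(np.float32)
    v=cv2.remap(im,u[:,0].reshape(1,-1),u[:,1].reshape(1,-1),cv2.INTER_LINEAR)[0]
    h=(v.max()+v[:30].min())/2; i=np.where(v<h)[0].max()
    print(n,y,'near edge x at z=59:',round((xs[i]+.062)*1000,1))
E
```

```text
scene -45 near edge x at z=59: -78.5
scene -30 near edge x at z=59: -78.0
scene 30 near edge x at z=59: -78.5
scene 45 near edge x at z=59: -78.0
top -45 near edge x at z=59: -76.5
top -30 near edge x at z=59: -75.5
top 30 near edge x at z=59: -75.0
top 45 near edge x at z=59: -76.5
```

Both views put the near edge at 55–57 mm height, flat across its width. A lid still up on the catch would appear about 6 mm further in +x in the scene view. Handing in.

```bash
python3 -c "
from station import ctrl
print(ctrl.hand_in())"
```

```text
the job is handed in; nothing more can be done
None
```

The lid is seated and latched as far as my checks can tell, and I handed the job in at about 16.5 s. No verdict came back.

**What I did:**
1. I gripped the lid by its handle, tilted it 16° and slid the tongue under the ledge along the lid's own plane.
2. First contact with the stop bar was about 2.5 N, rising to 4.9 N. That is roughly 2 mm of bar travel, going by the spring rate.
3. I swung the handle end down about the tongue tip. When the lid met something solid the vertical force rose to about 13 N over the lid's weight.
4. I backed off the load, let go and moved the arm clear.

**Last checks:**
- **Catch:** the red tab is within 0.1 px of its rest position in the scene view. It would show about 1.4 px if still pushed back.
- **Lid:** just before release it lay flat, with its near edge at 55.0 mm by the arm's own kinematics. After release both views show it between the cheeks with the tongue under the ledge.
- **Mug, nut tin and tape measure:** the largest shift in any detection was 4 px, on the nut tin in the top view; in the scene view it moved under 2 px. I take that as detection scatter, since the arm never touched them.
- **Disagreement:** the two cameras put the near edge 2–3 mm apart along x. I think the scene view is picking up the bright edge face of the lid, but I did not confirm that.

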